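Lock the spice mill's grind ring in the mill fork

ROBOT

A 7-joint arm with a two-finger parallel gripper is mounted at the origin on a cart in front of the work surface, level with it; the furniture and walls round the work are solid. World frame = base frame: x ahead of the robot, y to its left, z up, the work surface at z = 0. Lengths are in m, angles in rad, forces in N, time in s.
With the tool pointing down it reaches from about 0.4 to 0.85 m from the base axis. Payload 10.4 kg.
Tool frame: the origin (TCP) lies midway between the tips of the shut fingers; the grasp point (between the pads) lies 19 mm behind it (manip.grasp_offset is the distance from the TCP to the grasp point, in m); z points along the fingers, y is the line along which they close (so a half turn about z gives the same grasp; the last joint's range is limited). The gripper opens to 85 mm and grips with 20 to 120 N. Pads are 22 mm wide; open, the fingers measure 114 mm over their backs; the gripper's body (76 mm by 85 mm) begins 54 mm behind the grasp point. The pads swing forward as they close: fully open they stand 13 mm farther back than shut.
Start: joints at [1.172, 0.332, -0.065, 1.46, 0.022, 1.35, -0.088], TCP at [0.229, -0.581, 0.231] pointing down, gripper open.
Joint ranges: [-2.6, 2.6], [-0.5, 2.12], [-1.47, 1.34], [0.16, 2.42], [-1.27, 4.41], [0.06, 2.06], [-2.6, 2.6]. Speed limits (rad/s): [2.22, 2.22, 2.79, 2.79, 3.14, 3.14, 3.14].

INTERFACE

Orientations are given as a unit quaternion [x, y, z, w].
In Python, from workcell import manip, cams gives the robot as it stands (manip), with the cameras (cams).
- The arm moves only by the shell command python3 jog.py 'ROWS' [FORCE]. ROWS is a JSON list that holds a single list of rows (three levels of brackets), with 1 to 20 rows, each of 7 numbers: a rotation vector rx, ry, rz in rad, then dx, dy, dz in m, then the opening from 0.0 (shut) to 1.0 (fully open); each row is the pose to reach, as a shift and turn from the pose commanded when the command began, along the tool's axes at that moment; what a row does not reach only later rows make up. A row lasts 1/8 s, in which the tool goes at most 0.0625 m and 0.188 rad, less where a joint would pass 70% of its speed; a pose out of reach is approached as far as the arm can. The fingers move at their own pace and stop on an object; FORCE is the grip in N (left out, the last holds). Time passes only in rows, so rows that do not move let the fingers close. It prints the time, the measured TCP pose, the force, the opening and the grip force at its end. Input that does not fit is refused with a message, and nothing moves.
- manip.get_obs(): the state, without advancing time (a new reading comes with each control period).
- cams.camera(name): name is "side" or "top" or "wrist"; returns the picture (400x640x3 uint8, blue, green, red); there is no depth.
- cams.calibration(name): a dict with "fx", "fy", "cx", "cy" (pixels), "world_from_camera" (4x4, takes a point from camera to world coordinates); the wrist camera has in their place "tool_from_camera" (4x4, takes a point from camera to tool coordinates, whose origin is the TCP and whose axes are the flange's). Camera axes: x right, y up, looking along -z (the intrinsics and any distortion apply to the point x, -y, -z); pixel columns grow to the right and rows downward; lengths in m; the calibration is good to about 2 mm. A picture is of the moment at which its call begins: read the wrist's pose just before it. calibration takes no time and is no camera call.
- manip.hand_in(): hands the job in; it is judged then, once.
The state is a dict: "clock": time; "joint_pos": joint angles; "joint_velocities": joint speeds; "tau": joint torques, N m; "position": TCP position; "ee_rot": TCP orientation; "ft_force": force on the tool from outside, world axes, zero at the start; "torque": the same for the moment, N m; "grip_width": opening from 0.0 (shut) to 1.0 (fully open); "grasp_force": force on a finger pad.
Only numpy, scipy, OpenCV 4.12 (cv2) and the standard library are available. Lean on these libraries where they do the work, as an engineer would, in place of code of your own. Each camera call takes 0.05 s, during which the arm holds its last target. There are 200 camera calls.

TASK

Lock the hand mill's grind setting: keeping it upright, stand it with its oblong steel foot fully down and centred lengthwise between the two cheeks of the steel fork, so that the barrel cannot turn. Then take the knurled ring and turn it clockwise (seen from above) until its rib meets the stop rib on the barrel. Leave the mill standing in the fork and do not shift the other things.

Things in the scene. Friction and masses are not known exactly. Their poses are not given: they have to be found in the camera images.
- mill: Loose upright hand mill, 0.46 kg, 115 mm tall; origin: centre of its underside, z up. From below: steel foot, 60 mm (x) by 44 mm (y), 38 mm high; neck; knurled steel ring, diameter 54 mm, z 44 to 64 mm; round dark wooden barrel, diameter 40 mm, z 64 to 115 mm (top 9 mm domed), with a small stop rib low on its +x side, z to 74 mm, 24.5 mm from the axis. Only the ring turns; the rest is one piece.
- ring_centre (a point): Point on the mill's axis at mid-height of the knurled ring, 54 mm above the mill's underside
- mill_ring (a joint): Angle of the ring from locked, rad: 0 = locked, hard stop (rib on the ring's top beside the barrel's stop rib), 1.6 = fully loose; falls as the ring turns clockwise seen from above. Starts 0.6 to 1.1. Friction about 0.15 N m, stays where left; turned on the open worktop, the whole mill spins with it.
- fork: Steel fork fixed to the worktop; origin: centre of its underside, z up. Base plate 90 mm (x) by 104 mm (y), 8 mm thick; two upright cheeks 70 mm long along x, 49 mm apart inside, lips flaring to about 66 mm apart at 42 mm above the worktop; both x ends open. The foot stands between them, mill x along fork x, either way round; it can still turn about 0.09 rad in the clearance.
- fork_seat (a point): Centre of the top of the fork's base plate, between the cheeks, 8 mm above the worktop: where the centre of the mill's underside belongs; same axes as the fork
- jigger: Bystander: double steel jigger standing upright, 45 mm across, 80 mm tall; origin at the centre of its underside
- marker1: Bystander: marker pen lying on the worktop, 135 mm long (its y), 17 mm thick; origin under its middle
- peeler1: Bystander: peeler lying on the worktop, 170 mm long (its x), 25 mm wide, 18 mm high; origin under its middle
- spoon_bar: Bystander: small spoon lying on the worktop, 132 mm long (its x), 26 mm wide, 11 mm high; origin under its middle
- timer: Bystander: round kitchen timer, 71 mm across, 38 mm high; origin at the centre of its underside

How it is judged:
By the outcome, as a careful person would: the job done as asked, in the order asked, and still so for the second after the job is handed in, with the robot touching nothing.
It also fails if it takes over 59 s, if anything falls off the work surface, if the arm or the gripper's body presses on something with over 40 N, if the wrist force passes 120 N, or if a joint passes its speed limit or range.

## Working session

There is one attempt and no reset: what is moved stays moved. The work goes in short steps, Python scripts to look and compute and a shell command to move; the robot and the scene stay as the last step left them, time stands still between calls to the robot, and variables do not carry over. Pictures are saved under pics/ and viewed, at most 10 in all, crops included, and the job is handed in when it is done.

```bash
ls; mkdir -p pics
python3 - <<'E'
from workcell import manip, cams
import cv2,numpy as np
for n in ("top","side"):
    cv2.imwrite(f"pics/{n}0.png",cams.camera(n))
    c=cams.calibration(n);print(n,{k:(np.round(v,4).tolist()) for k,v in c.items() })
c=cams.calibration("wrist");print({k:(np.round(v,4).tolist()) for k,v in c.items()})
o=manip.get_obs();print({k:np.round(v,3).tolist() for k,v in o.items()},manip.grasp_offset)
E
```

```text
jog.py
pics
workcell.py
top {'fx': 401.3097, 'fy': 401.3097, 'cx': 320.9497, 'cy': 204.4664, 'world_from_camera': [[0.0121, 0.9967, -0.0805, 0.458], [-0.9999, 0.0124, 0.0033, -0.009], [0.0043, 0.0804, 0.9967, 1.2494], [0.0, 0.0, 0.0, 1.0]]}
side {'fx': 446.9038, 'fy': 446.9038, 'cx': 317.2613, 'cy': 200.687, 'world_from_camera': [[-0.9998, 0.0206, 0.0046, 0.5429], [-0.0058, -0.4786, 0.878, 1.0844], [0.0203, 0.8778, 0.4786, 0.6815], [0.0, 0.0, 0.0, 1.0]]}
{'fx': 321.2064, 'fy': 321.2064, 'cx': 321.1598, 'cy': 205.1747, 'tool_from_camera': [[-0.0, 0.9657, 0.2598, 0.0656], [1.0, 0.0002, -0.0008, -0.0004], [-0.0008, 0.2598, -0.9657, -0.1439], [0.0, 0.0, 0.0, 1.0]]}
{'clock': 0.1, 'joint_pos': [1.172, 0.333, -0.065, 1.461, 0.022, 1.35, -0.088], 'joint_velocities': [0.001, -0.002, -0.0, -0.003, 0.0, 0.0, -0.001], 'tau': [0.003, -62.675, 0.05, -39.243, 0.016, 0.007, 0.0], 'position': [0.229, -0.581, 0.231], 'ee_rot': [0.982, 0.187, -0.0, -0.001], 'ft_force': [0.013, 1.198, 0.324], 'torque': [-0.011, -0.042, 0.007], 'grasp_force': 0.0, 'grip_width': 0.997} 0.0187
```

View pics/top0.png

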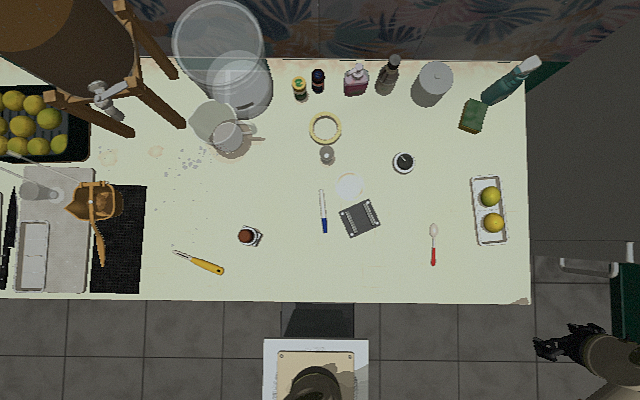

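View pics/side0.png

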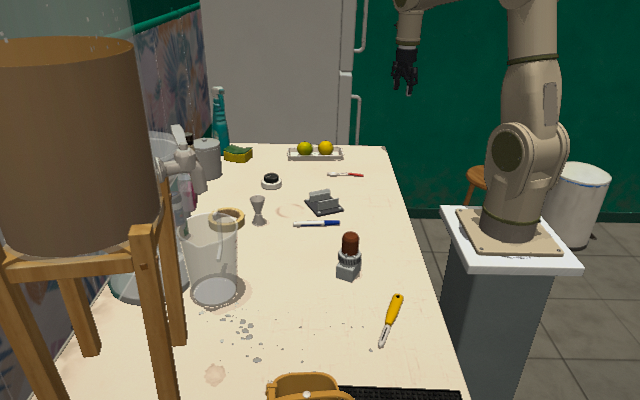

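The top view shows the mill at about (248,236), the fork at (360,218), the marker at (323,211) and the jigger at (327,155). The side view shows the mill at (349,256) and the fork at (324,203). Next I'll zoom in and work out rough positions.

```bash
cat > h.py <<'E'
from workcell import manip, cams
import cv2,numpy as np
from scipy.spatial.transform import Rotation as R
def pose():
    o=manip.get_obs();return np.array(o["position"]),R.from_quat(o["ee_rot"])
def cam(n,p=None):
    c=cams.calibration(n)
    if n!="wrist": return c,np.array(c["world_from_camera"])
    p=p or pose();T=np.eye(4);T[:3,:3]=p[1].as_matrix();T[:3,3]=p[0]
    return c,T@np.array(c["tool_from_camera"])
def pt(n,u,v,z,p=None):
    c,T=cam(n,p);d=T[:3,:3]@np.array([(u-c["cx"])/c["fx"],-(v-c["cy"])/c["fy"],-1]);o=T[:3,3]
    return o+d*(z-o[2])/d[2]
def proj(n,P,p=None):
    c,T=cam(n,p);q=T[:3,:3].T@(np.array(P)-T[:3,3]);return c["cx"]-c["fx"]*q[0]/q[2],c["cy"]+c["fy"]*q[1]/q[2]
E
python3 - <<'E'
from h import *
a=cv2.imread("pics/top0.png");b=cv2.imread("pics/side0.png")
f=lambda i,u,v:cv2.resize(i[v-25:v+25,u-33:u+33],(396,300),interpolation=cv2.INTER_CUBIC)
cv2.imwrite("pics/c0.png",np.vstack([np.hstack([f(a,248,236),f(a,360,218)]),np.hstack([f(b,349,256),f(b,324,203)])]))
print(pt("top",246,236,.11),pt("side",350,240,.1),pt("top",360,218,.01),pt("side",324,205,.01))
E
```

```text
[0.45787335 0.19804474 0.11      ] [0.45937465 0.20710144 0.1       ] [ 0.5175885  -0.13437288  0.01      ] [ 0.51550801 -0.12052934  0.01      ]
```

View pics/c0.png

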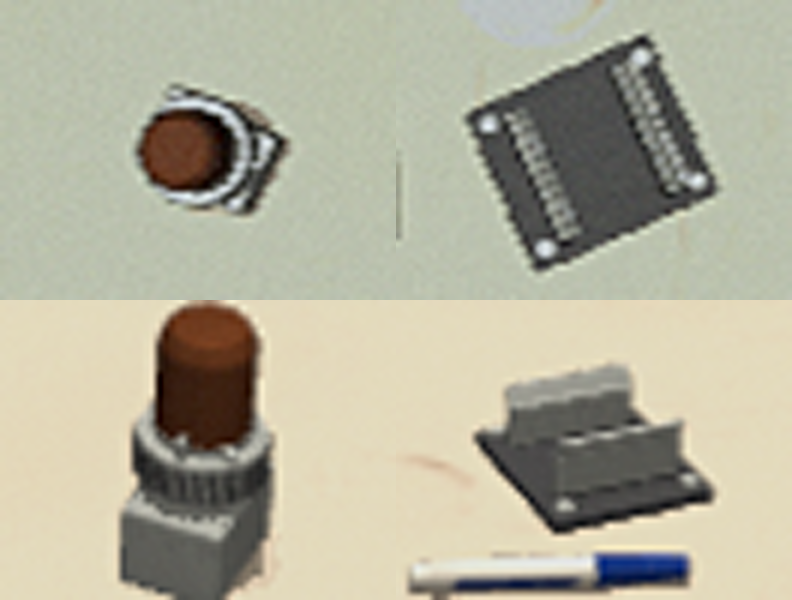

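The crop shows the fork cheeks running at a yaw of about 0.45 rad. The mill foot's long side is at about 1.14 rad, and the foot is partly hidden under the ring. I'll measure both more accurately with the wrist camera, starting with the fork.

```bash
python3 jog.py '[[[0,0,0,0.435,-0.315,0.04,1],[0,0,0,0.435,-0.315,0.04,1],[0,0,0,0.435,-0.315,0.04,1],[0,0,0,0.435,-0.315,0.04,1],[0,0,0,0.435,-0.315,0.04,1],[0,0,0,0.435,-0.315,0.04,1],[0,0,0,0.435,-0.315,0.04,1],[0,0,0,0.435,-0.315,0.04,1],[0,0,0,0.435,-0.315,0.04,1],[0,0,0,0.435,-0.315,0.04,1],[0,0,0,0.435,-0.315,0.04,1],[0,0,0,0.435,-0.315,0.04,1]]]'
python3 - <<'E'
from h import *
p=pose();im=cams.camera("wrist");cv2.imwrite("pics/w0.png",im)
np.savez("w0.npz",p=p[0],q=p[1].as_quat())
print(p[0],p[1].as_quat(),manip.get_obs()["joint_pos"])
E
```

```text
clock: 1.6
position: [0.5179, -0.1302, 0.1913]
ee_rot: [0.983, 0.186, -0.0, 0.0]
ft_force: [-0.3, 0.6, -0.0]
grip_width: 1.0
grasp_force: 0.0
[ 0.51786367 -0.13019364  0.19127627] [ 9.82612170e-01  1.85669707e-01 -1.90482501e-04  2.16866327e-04] [ 0.57378206  0.19242154 -0.46148681  1.73642728  0.09090254  1.23375456
 -1.10763312]
```

View pics/w0.png

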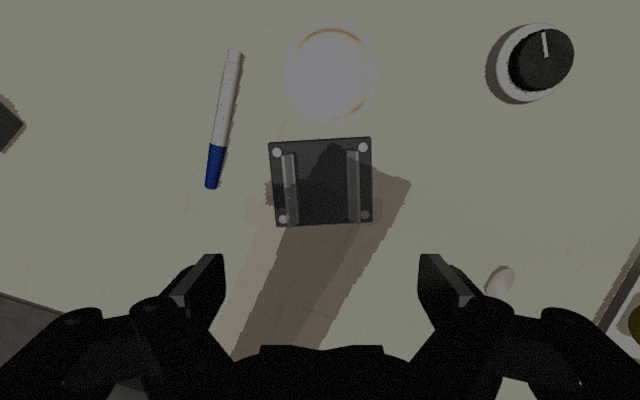

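The fork is at about (322,182) in the wrist image. Its plate corners are near (268,142), (371,137), (374,224) and (277,227).

Run:
```python
from h import *
im=cv2.imread("pics/w0.png");d=np.load("w0.npz");p=(d["p"],R.from_quat(d["q"]))
g=cv2.cvtColor(cv2.GaussianBlur(im,(3,3),0),cv2.COLOR_BGR2GRAY)
print(g[200,240:300:3],g[150:240:6,305])
hull=[]
for t in (65,75,85):
    m=(g<t).astype(np.uint8)
    m[:, :255]=0;m[:,390:]=0;m[:125]=0;m[235:]=0
    m=cv2.morphologyEx(m,cv2.MORPH_OPEN,np.ones((3,3)))
    c=max(cv2.findContours(m,0,2)[0],key=cv2.contourArea);h=cv2.convexHull(c)
    q=cv2.approxPolyDP(h,7,True)[:,0]
    W=np.array([pt("wrist",u,v,.008,p) for u,v in q]);
    print(t,q.tolist(),W[:,:2].round(4).tolist(),W.mean(0), [np.linalg.norm(W[i]-W[i-1]).round(4) for i in range(len(W))])
    X=np.array([pt("wrist",u,v,.008,p)[:2] for u,v in h[:,0]],np.float32);print(cv2.minAreaRect(X*1000))
for q in [(277,152.5),(363,147),(365,214.5),(283,219)]: print(pt("wrist",*q,.01,p))
print([proj("top",(*pt("wrist",*q,.008,p)[:2],.008)) for q in [(268,142),(371,137),(374,224),(277,227)]])
```

```text
[126 125 121 121 120 121 126 121 122  84  78  53  26  27  22  55  53  49
  52  42] [52 52 50 50 47 31 25 22 25 27 28 24 28 79 76]
65 [[369, 137], [372, 221], [287, 227], [276, 217], [269, 143]] [[0.5799, -0.1571], [0.5004, -0.1953], [0.4609, -0.113], [0.4672, -0.0983], [0.5379, -0.0661]] [ 0.50927772 -0.12595805  0.008     ] [np.float64(0.1002), np.float64(0.0882), np.float64(0.0913), np.float64(0.016), np.float64(0.0777)]
((518.580078125, -130.15200805664062), (90.73822021484375, 104.253662109375), 24.765138626098633)
75 [[370, 138], [372, 222], [276, 225], [270, 142]] [[0.5794, -0.1584], [0.4994, -0.1958], [0.4587, -0.1013], [0.5392, -0.0667]] [ 0.519183   -0.13053351  0.008     ] [np.float64(0.1001), np.float64(0.0883), np.float64(0.1029), np.float64(0.0876)]
((518.1700439453125, -130.33326721191406), (92.02906799316406, 105.77794647216797), 24.926942825317383)
85 [[370, 137], [380, 221], [357, 234], [285, 234], [267, 202], [268, 143]] [[0.5803, -0.158], [0.5035, -0.2033], [0.481, -0.1862], [0.4526, -0.1137], [0.4794, -0.084], [0.5376, -0.0652]] [ 0.50572087 -0.13505802  0.008     ] [np.float64(0.1022), np.float64(0.0891), np.float64(0.0283), np.float64(0.0778), np.float64(0.04), np.float64(0.0612)]
((514.0328369140625, -134.52633666992188), (103.28733825683594, 120.77166748046875), 24.764413833618164)
[ 0.53222937 -0.07686908  0.01      ]
[ 0.56873095 -0.15509169  0.01      ]
[ 0.50479503 -0.18498342  0.01      ]
[ 0.46851663 -0.10598299  0.01      ]
[(np.float64(337.54217993541096), np.float64(211.0117563603969)), (np.float64(367.9143012333677), np.float64(197.86183633237408)), (np.float64(380.69292453858236), np.float64(224.58412877594114)), (np.float64(349.6841209438123), np.float64(237.5398284891808))]
```

The fork centre is (0.5186, -0.1302) with yaw 0.432. The measured plate is 90.7 × 104.3 mm, which matches the given 90 × 104. Next I'll look at the mill.

```bash
python3 jog.py '[[[0,0,-0.18,0.065,-0.329,-0.04,1],[0,0,-0.36,0.065,-0.329,-0.04,1],[0,0,-0.54,0.065,-0.329,-0.04,1],[0,0,-0.72,0.065,-0.329,-0.04,1],[0,0,-0.76,0.065,-0.329,-0.04,1],[0,0,-0.76,0.065,-0.329,-0.04,1],[0,0,-0.76,0.065,-0.329,-0.04,1],[0,0,-0.76,0.065,-0.329,-0.04,1],[0,0,-0.76,0.065,-0.329,-0.04,1]]]'
python3 - <<'E'
from h import *
p=pose();im=cams.camera("wrist");cv2.imwrite("pics/w1.png",im)
np.savez("w1.npz",p=p[0],q=p[1].as_quat())
print(p[0],p[1].as_rotvec(),manip.get_obs()["joint_pos"])
E
```

```text
clock: 2.78
position: [0.4586, 0.1996, 0.2311]
ee_rot: [0.844, 0.537, -0.0, 0.0]
ft_force: [-1.1, -1.0, -0.5]
grip_width: 0.998
grasp_force: 0.0
[0.4586439  0.19955033 0.23110494] [ 2.65031409e+00  1.68601026e+00 -6.68366019e-04] [ 0.24477855  0.12132981 -0.79323292  1.74911009  0.08979292  1.3085176
 -1.00545281]
```

View pics/w1.png

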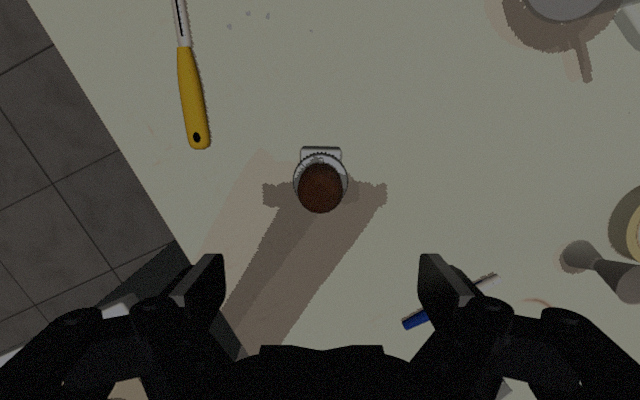

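The mill is at about (320,180), nearly aligned with the tool. The far end of its foot runs along v≈148, from u=301 to 341. I'll enlarge it and fit the edges.

Run:
```python
from h import *
im=cv2.imread("pics/w1.png");d=np.load("w1.npz");p=(d["p"],R.from_quat(d["q"]))
cv2.imwrite("pics/c1.png",cv2.resize(im[138:223,275:370],None,fx=6,fy=6,interpolation=cv2.INTER_CUBIC))
m=((im[:,:,2].astype(int)-im[:,:,0]>22)&(im[:,:,2]<130)).astype(np.uint8);m[:, :285]=0;m[:,356:]=0;m[:155]=0;m[220:]=0
m=cv2.morphologyEx(m,cv2.MORPH_OPEN,np.ones((3,3)))
c=max(cv2.findContours(m,0,1)[0],key=cv2.contourArea);e=cv2.fitEllipse(c);print(e,cv2.boundingRect(c))
print(pt("wrist",*e[0],.108,p))
print("foot",pt("wrist",301,148,.038,p),pt("wrist",341,148,.038,p))
for k in (-.03,.03): print(proj("wrist",p[0]*[1,1,0]+[0,0,.038]+p[1].apply([.03,k,0]),p))
```

```text
((316.0339050292969, 180.80357360839844), (12.967782974243164, 17.383028030395508), 43.68457794189453) (308, 174, 17, 17)
[0.46103665 0.21514543 0.108     ]
foot [0.45505407 0.24133031 0.038     ] [0.49261239 0.22375342 0.038     ]
(np.float64(292.4210309014162), np.float64(154.13772697220128))
(np.float64(350.0090569447838), np.float64(154.1332464470094))
```

View pics/c1.png

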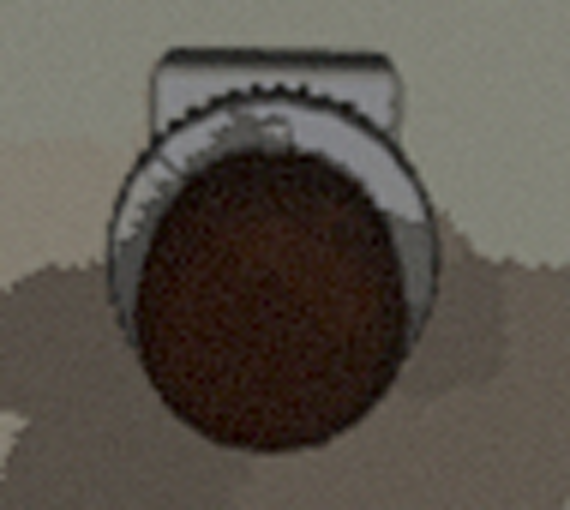

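The stop rib is on the tool +x side at crop (285,130), and the ring's rib is to its left at about (170,165). That is counter-clockwise of the stop, as expected. Next I'll compute the mill's axis from several features.

Run:
```python
from h import *
d=np.load("w1.npz");p=(d["p"],R.from_quat(d["q"]))
t=lambda u,v,z:(p[1].inv().apply(pt("wrist",275+u/6-.4,138+v/6-.4,z,p)-p[0])[:2]*1000).round(1)
for n,a in dict(footTL=(155,66,.038),footTR=(400,68,.038),footbotL=(162,51,0),footbotR=(388,53,0),barL=(135,310,.106),barR=(407,310,.106),barBot=(271,451,.106),barbot2=(271,451,.108),ringL=(108,250,.06),ringR=(438,250,.06),ringtop=(277,90,.044)).items(): print(n,t(*a))
im=cv2.imread("pics/w1.png");g=cv2.cvtColor(im,cv2.COLOR_BGR2GRAY).astype(float)
us=np.arange(304,339);e=[]
for u in us:
    c=g[140:150,u];gr=-np.diff(c).clip(None,0);e.append(140.5+(gr*np.arange(9)).sum()/gr.sum())
print(np.polyfit(us,e,1),np.round(e,1))
```

```text
footTL [ 35.8 -21.6]
footTR [35.5 20.8]
footbotL [ 35.3 -22.6]
footbotR [34.9 20.8]
barL [  7.5 -20.7]
barR [ 7.5 18.1]
barBot [-13.5  -1.4]
barbot2 [-12.9  -1.3]
ringL [  7.6 -28.5]
ringR [ 7.6 26.2]
ringtop [32.3 -0.5]
[2.48564486e-02 1.37646168e+02] [145.1 145.3 145.4 145.2 145.4 145.4 145.2 145.4 145.4 145.4 145.3 145.3
 145.4 145.3 145.7 145.8 145.7 145.7 145.8 145.8 145.5 145.7 145.8 145.7
 145.6 145.7 145.9 146.  146.  145.9 145.9 145.9 145.9 145.9 146.2]
```

The features agree: the axis is at tool (+5.9, -1.0) mm and the yaw offset is +0.02. I'll descend, grip the barrel above the ring and lift it.

```bash
python3 jog.py '[[[0,0,0.02,0.006,-0.001,0.05,1],[0,0,0.02,0.006,-0.001,0.1,1],[0,0,0.02,0.006,-0.001,0.14,1],[0,0,0.02,0.006,-0.001,0.155,1],[0,0,0.02,0.006,-0.001,0.155,1],[0,0,0.02,0.006,-0.001,0.155,0],[0,0,0.02,0.006,-0.001,0.155,0],[0,0,0.02,0.006,-0.001,0.155,0],[0,0,0.02,0.006,-0.001,0.155,0],[0,0,0.02,0.006,-0.001,0.155,0],[0,0,0.02,0.006,-0.001,0.155,0],[0,0,0.02,0.006,-0.001,0.155,0],[0,0,0.02,0.006,-0.001,0.155,0]]]' 70
```

```text
clock: 4.45
position: [0.4606, 0.2072, 0.0776]
ee_rot: [0.848, 0.529, 0.001, 0.001]
ft_force: [-1.2, -2.1, 8.6]
grip_width: 0.444
grasp_force: 69.7
```

```bash
python3 jog.py '[[[0,0,0,0,0,-0.04,0],[0,0,0,0,0,-0.08,0],[0,0,0.12,-0.05,0.036,-0.08,0],[0,0,0.24,-0.1,0.072,-0.08,0],[0,0,0.36,-0.15,0.108,-0.08,0],[0,0,0.48,-0.2,0.144,-0.08,0],[0,0,0.6,-0.245,0.177,-0.08,0],[0,0,0.684,-0.272,0.196,-0.08,0],[0,0,0.684,-0.2775,0.2002,-0.08,0],[0,0,0.684,-0.2775,0.2002,-0.08,0],[0,0,0.684,-0.2775,0.2002,-0.08,0]]]'
python3 - <<'E'
from h import *
p=pose();im=cams.camera("wrist");a=cams.camera("side");t=cams.camera("top")
np.savez("w2.npz",p=p[0],q=p[1].as_quat());cv2.imwrite("pics/w2.png",im);cv2.imwrite("pics/s2.png",a)
f=lambda i,u,v,w,h,s:cv2.resize(i[v-h:v+h,u-w:u+w],(400,300),interpolation=cv2.INTER_CUBIC)
cv2.imwrite("pics/c2.png",np.vstack([np.hstack([f(im,320,190,80,60,1),f(a,324,190,50,38,1)])]))
print(p[0],p[1].as_rotvec(),manip.get_obs()["joint_pos"])
E
```

```text
clock: 5.82
position: [0.5177, -0.1284, 0.1563]
ee_rot: [0.976, 0.216, 0.0, -0.0]
ft_force: [0.8, 0.7, -4.8]
grip_width: 0.442
grasp_force: 72.5
[ 0.51769814 -0.12837015  0.15634796] [-3.06716880e+00 -6.77370108e-01 -1.05143362e-04] [ 0.58809106  0.22536506 -0.48306974  1.77873229  0.11317711  1.16478046
 -1.06635246]
```

View pics/c2.png

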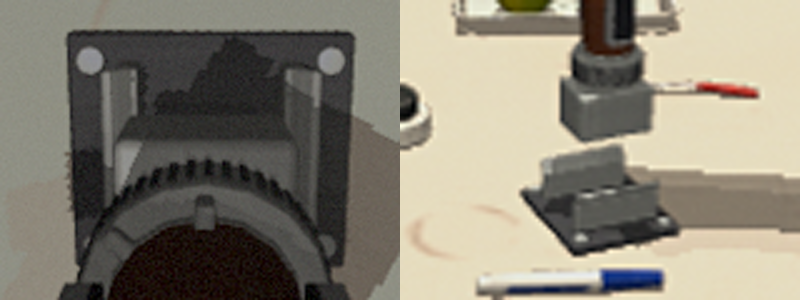

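The mill is held over the fork and looks aligned. In the wrist crop the end face of the foot spans u≈120–298, with its top edge at v≈140. I'll compute the in-hand offset and the fork position from this view.

Run:
```python
from h import *
d=np.load("w2.npz");p=(d["p"],R.from_quat(d["q"]))
zb=p[0][2]-.0776
def t(u,v,z): return (p[1].inv().apply(pt("wrist",240+u/2.5-.3,130+v/2.5-.3,z,p)-p[0])[:2]*1000).round(1)
for n,a in dict(footTL=(130,139,zb+.038),footTR=(293,139,zb+.038),footbotL=(120,115,zb),footbotR=(298,115,zb),rib=(205,197,zb+.074),ringtop=(205,160,zb+.044),plateTL=(68,32,.008),plateTR=(355,34,.008),boltL=(90,61,.01),boltR=(330,61,.01)).items(): print(n,t(*a))
im=cv2.imread("pics/w2.png");g=cv2.cvtColor(im,cv2.COLOR_BGR2GRAY)
cv2.imwrite("pics/c3.png",cv2.resize(cv2.convertScaleAbs(im[130:200,260:380],alpha=2),None,fx=6,fy=6,interpolation=cv2.INTER_CUBIC))
```

```text
footTL [ 28.3 -17.4]
footTR [28.3 20.5]
footbotL [ 27.3 -23.5]
footbotR [27.3 26.1]
rib [24.3 -0. ]
ringtop [24.6  0. ]
plateTL [ 45.1 -48.7]
plateTR [44.4 54.1]
boltL [ 35. -41.]
boltR [35.  45.2]
```

View pics/c3.png

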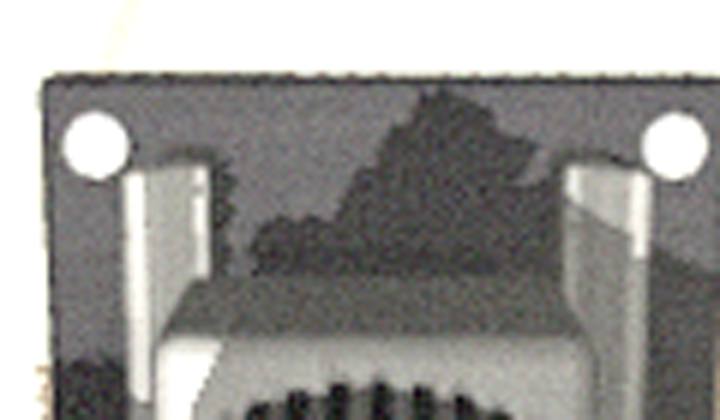

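Run:
```python
from h import *
d=np.load("w2.npz");p=(d["p"],R.from_quat(d["q"]))
zb=p[0][2]-.0776
def t(u,v,z): return (p[1].inv().apply(pt("wrist",260+u/6-.4,130+v/6-.4,z,p)-p[0])[:2]*1000).round(1)
for n,a in dict(footTL=(157,338,zb+.038),footTR=(592,338,zb+.038),footbotL=(198,278,zb),footbotR=(570,278,zb),plateTL=(43,77,.008),plate=(360,77,.008),boltL=(95,145,.01),boltR=(675,146,.01)).items(): print(n,t(*a))
print(p[1].inv().apply(np.array([.5186,-.1302,.008])-p[0]))
```

```text
footTL [ 27.9 -20.9]
footTR [27.9 21.3]
footbotL [ 27.2 -20.1]
footbotR [27.2 23.1]
plateTL [ 45.2 -48.9]
plate [45.2 -1.6]
boltL [ 35.3 -41.2]
boltR [35.2 45.5]
[2.10878771e-05 2.11226235e-03 1.48346949e-01]
```

In tool coordinates the mill's axis is at about (-1.9, +0.5) mm and the fork centre at about (+0.1, +2.3) mm. I'll shift (+2, +2) mm and lower in steps.

```bash
python3 jog.py '[[[0,0,0,0.002,0.002,0,0],[0,0,0,0.002,0.002,0.015,0],[0,0,0,0.002,0.002,0.03,0],[0,0,0,0.002,0.002,0.04,0],[0,0,0,0.002,0.002,0.05,0],[0,0,0,0.002,0.002,0.057,0],[0,0,0,0.002,0.002,0.063,0],[0,0,0,0.002,0.002,0.067,0],[0,0,0,0.002,0.002,0.067,0]]]'
```

```text
clock: 7.1
position: [0.5203, -0.1312, 0.0892]
ee_rot: [0.977, 0.214, -0.0, -0.0]
ft_force: [-0.1, -0.3, -4.9]
grip_width: 0.444
grasp_force: 72.5
```

```bash
python3 jog.py '[[[0,0,0,0,0,0.001,0],[0,0,0,0,0,0.002,0],[0,0,0,0,0,0.003,0],[0,0,0,0,0,0.004,0],[0,0,0,0,0,0.004,0]]]'
```

```text
clock: 7.72
position: [0.5205, -0.1312, 0.0857]
ee_rot: [0.977, 0.214, 0.0, 0.0]
ft_force: [-2.0, 0.6, 1.4]
grip_width: 0.442
grasp_force: 73.0
```

The mill is down: the wrist force went from -4.9 to +1.4 N at the expected height. I'll release, rise and check.

```bash
python3 jog.py '[[[0,0,0,0,0,0,0.75],[0,0,0,0,0,0,1],[0,0,0,0,0,0,1],[0,0,0,0,0,0,1],[0,0,0,0,0,-0.03,1],[0,0,0,0,0,-0.08,1],[0,0,0,0,0,-0.13,1],[0,0,0,0,0,-0.13,1],[0,0,0,0,0,-0.13,1]]]'
python3 - <<'E'
from h import *
p=pose();im=cams.camera("wrist");a=cams.camera("side")
np.savez("w3.npz",p=p[0],q=p[1].as_quat());cv2.imwrite("pics/w3.png",im);cv2.imwrite("pics/s3.png",a)
w=cv2.resize(cv2.convertScaleAbs(im[120:220,260:380],alpha=1.7),(480,400),interpolation=cv2.INTER_CUBIC)
s=cv2.resize(a[160:230,290:346],(320,400),interpolation=cv2.INTER_CUBIC)
cv2.imwrite("pics/c4.png",np.hstack([w,s]))
print(p[0],p[1].as_rotvec(),manip.get_obs()["joint_pos"])
E
```

```text
clock: 8.85
position: [0.5201, -0.1312, 0.2149]
ee_rot: [0.977, 0.214, -0.0, 0.0]
ft_force: [0.5, -0.0, -0.5]
grip_width: 0.997
grasp_force: 0.0
[ 0.52009386 -0.13123109  0.21486053] [ 3.06859267e+00  6.72850208e-01 -4.88402633e-04] [ 0.59737717  0.1839377  -0.48597295  1.69875816  0.08897473  1.28287637
 -1.04609398]
```

View pics/c4.png

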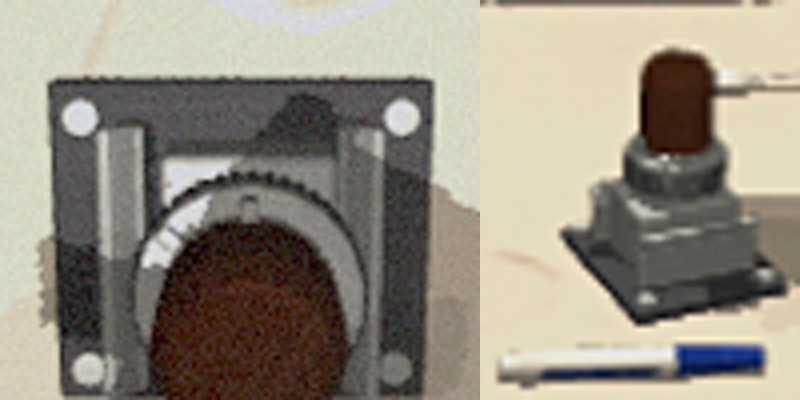

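The mill stands fully down between the cheeks. The foot's end edge is at crop v≈157, and the stop rib is at (249,207). I'll check the centring numerically.

Run:
```python
from h import *
d=np.load("w3.npz");p=(d["p"],R.from_quat(d["q"]))
def t(u,v,z): return (p[1].inv().apply(pt("wrist",260+u/4-.35,120+v/4-.35,z,p)-p[0])[:2]*1000).round(1)
for n,a in dict(footT=(250,157,.046),footbot=(250,148,.008),ringtop=(250,172,.052),ringL=(137,285,.068),ringR=(366,285,.068),plateTL=(48,79,.008),plateTR=(433,79,.008),b1=(80,118,.01),b2=(402,118,.01),b3=(88,370,.01),b4=(396,368,.01)).items(): print(n,t(*a))
print((p[1].inv().apply(np.array([.5186,-.1302,.008])-p[0])[:2]*1000).round(1))
im=cv2.imread("pics/w3.png");g=cv2.cvtColor(cv2.GaussianBlur(im,(3,3),0),cv2.COLOR_BGR2GRAY).astype(int)
for u in (305,312,320,328,336,340):print(u,g[135:165,u].tolist())
```

```text
footT [28.   0.8]
footbot [25.9  0.9]
ringtop [25.2  0.8]
ringL [  1.1 -25.4]
ringR [ 1.1 27.6]
plateTL [ 44.3 -53.2]
plateTR [44.3 50. ]
b1 [ 34.1 -44.7]
b2 [34.1 41.7]
b3 [-36.4 -44.8]
b4 [-35.8  42.3]
[-0.9 -1.6]
305 [126, 125, 124, 113, 80, 46, 42, 49, 52, 52, 53, 54, 52, 52, 51, 51, 52, 51, 50, 48, 45, 43, 45, 57, 83, 108, 123, 126, 126, 128]
312 [125, 126, 125, 113, 80, 49, 44, 49, 50, 50, 52, 53, 52, 50, 50, 50, 50, 52, 51, 48, 43, 41, 43, 56, 82, 108, 122, 127, 125, 95]
320 [126, 126, 124, 108, 74, 47, 45, 50, 51, 53, 53, 51, 51, 53, 54, 52, 51, 51, 51, 49, 42, 40, 44, 54, 67, 75, 76, 68, 50, 37]
328 [126, 126, 125, 114, 79, 46, 43, 50, 51, 53, 53, 52, 49, 43, 36, 32, 31, 31, 31, 34, 37, 39, 40, 45, 55, 66, 71, 68, 54, 40]
336 [126, 125, 124, 111, 78, 49, 46, 47, 37, 28, 28, 31, 30, 28, 29, 29, 30, 32, 33, 35, 36, 38, 40, 44, 55, 66, 74, 79, 80, 78]
340 [126, 126, 125, 111, 78, 47, 44, 50, 49, 40, 33, 31, 31, 30, 30, 32, 32, 32, 31, 31, 35, 39, 40, 46, 57, 68, 74, 78, 80, 79]
```

The mill is about 1 mm off lengthwise and sits within the clearance. I'll grip the top of the ring with the fingertips at its axis. TCP z of about 0.055 keeps the palm clear of the dome.

```bash
python3 jog.py '[[[0,0,0,-0.0017,0.0009,0.05,1],[0,0,0,-0.0017,0.0009,0.1,1],[0,0,0,-0.0017,0.0009,0.14,1],[0,0,0,-0.0017,0.0009,0.155,1],[0,0,0,-0.0017,0.0009,0.16,1],[0,0,0,-0.0017,0.0009,0.16,1],[0,0,0,-0.0017,0.0009,0.16,0.5],[0,0,0,-0.0017,0.0009,0.16,0.4],[0,0,0,-0.0017,0.0009,0.16,0.3],[0,0,0,-0.0017,0.0009,0.16,0.3],[0,0,0,-0.0017,0.0009,0.16,0.3],[0,0,0,-0.0017,0.0009,0.16,0.3]]]' 60; python3 -c "
from h import *
o=manip.get_obs();print(o['torque'],o['joint_pos'])"
```

```text
clock: 10.45
position: [0.5198, -0.1328, 0.0567]
ee_rot: [0.977, 0.214, 0.001, 0.001]
ft_force: [-3.2, 1.5, 8.6]
grip_width: 0.597
grasp_force: 61.0
[ 0.13696952  0.61374153 -0.01950806] [ 0.56664975  0.34885137 -0.46422568  1.86373222  0.18724855  0.9701364
 -1.11858539]
```

```bash
python3 jog.py '[[[0,0,0.1,0,0,0,0.3],[0,0,0.2,0,0,0,0.3],[0,0,0.3,0,0,0,0.3],[0,0,0.4,0,0,0,0.3],[0,0,0.5,0,0,0,0.3],[0,0,0.5,0,0,0,0.3]]]'; python3 -c "
from h import *
o=manip.get_obs();print(o['torque'],o['joint_pos'])"
```

```text
clock: 11.2
position: [0.5199, -0.1329, 0.0568]
ee_rot: [0.999, -0.035, 0.001, 0.0]
ft_force: [-3.0, -0.1, 7.8]
grip_width: 0.593
grasp_force: 61.0
[-0.12754911  0.62225789 -0.15546799] [ 0.49734789  0.33690171 -0.38303332  1.86727708  0.15193149  0.96376453
 -1.59337335]
```

```bash
python3 jog.py '[[[0,0,0.08,0,0,0,0.3],[0,0,0.16,0,0,0,0.3],[0,0,0.24,0,0,0,0.3],[0,0,0.24,0,0,0,0.3]]]'; python3 -c "
from h import *
o=manip.get_obs();print(o['torque'],o['joint_pos'])"
```

```text
clock: 11.7
position: [0.5203, -0.1317, 0.0568]
ee_rot: [0.988, -0.153, 0.001, -0.0]
ft_force: [-1.7, 3.4, 8.3]
grip_width: 0.596
grasp_force: 61.2
[0.6904144  0.40733761 0.01008947] [ 0.46432758  0.33219794 -0.34652463  1.86899912  0.13490206  0.96088419
 -1.82058365]
```

```bash
for i in 1 2; do python3 jog.py '[[[0,0,0.04,0,0,0,0.3],[0,0,0.08,0,0,0,0.3]]]' | grep -E 'ee_rot|force'; python3 -c "
from h import *
o=manip.get_obs();print(o['torque'],o['joint_pos'][6])"; done
```

```text
ee_rot: [0.982, -0.191, 0.001, -0.001]
ft_force: [-13.0, 8.2, 18.3]
grasp_force: 62.6
[1.94111112 2.75319794 0.02995244] -1.8952256156772092
ee_rot: [0.973, -0.23, -0.001, -0.001]
ft_force: [-9.2, 10.4, 13.6]
grasp_force: 62.7
[2.52753918 1.84000654 2.56253106] -1.9713161430649468
```

The torque about z jumped to 2.56 N m after about 0.9 rad, so the stop has been reached. I'll open, rise and look.

```bash
python3 jog.py '[[[0,0,0,0,0,0,0.3]]]'|grep force;python3 -c "
from h import *
o=manip.get_obs();print(o['torque'],o['joint_pos'][6])"; python3 jog.py '[[[0,0,0,0,0,0,0.7],[0,0,0,0,0,0,1],[0,0,0,0,0,0,1],[0,0,0,0,0,0,1],[0,0,0,0,0,-0.02,1],[0,0,-0.15,0,0,-0.07,1],[0,0,-0.3,0,0,-0.12,1],[0,0,-0.45,0,0,-0.16,1],[0,0,-0.6,0,0,-0.16,1],[0,0,-0.75,0,0,-0.16,1],[0,0,-0.9,0,0,-0.16,1],[0,0,-0.9,0,0,-0.16,1],[0,0,-0.9,0,0,-0.16,1]]]'
python3 - <<'E'
from h import *
p=pose();im=cams.camera("wrist");a=cams.camera("side")
np.savez("w5.npz",p=p[0],q=p[1].as_quat());cv2.imwrite("pics/w5.png",im)
w=cv2.resize(cv2.convertScaleAbs(im[120:220,260:380],alpha=1.7),(480,400),interpolation=cv2.INTER_CUBIC)
s=cv2.resize(a[160:230,290:346],(320,400),interpolation=cv2.INTER_CUBIC)
cv2.imwrite("pics/c5.png",np.hstack([w,s]))
E
```

```text
ft_force: [-8.7, 9.8, 15.0]
grasp_force: 62.7
[2.43953686 1.79746335 2.10404202] -1.9699833783962506
clock: 13.95
position: [0.5191, -0.1328, 0.2153]
ee_rot: [0.977, 0.213, -0.0, 0.0]
ft_force: [0.2, -0.1, 0.3]
grip_width: 0.998
grasp_force: 0.0
```

View pics/c5.png

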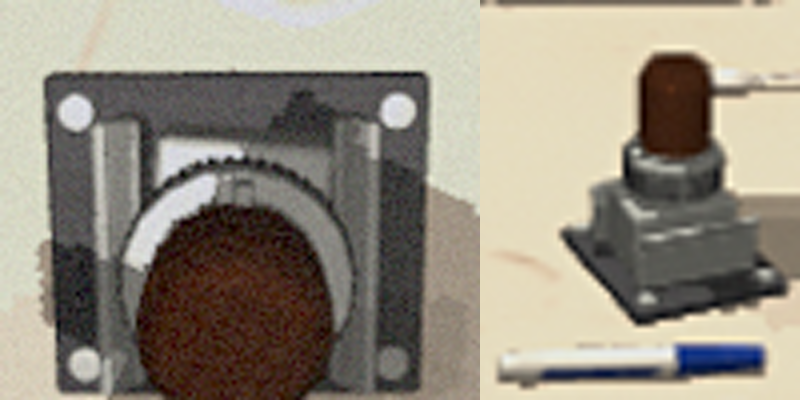

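The ribs now meet side by side at crop (225–250,190). The ring's old rib position is empty, and the foot is still seated with a small turn within the clearance. One last centring check, then hand in.

Run:
```python
from h import *
d=np.load("w5.npz");p=(d["p"],R.from_quat(d["q"]))
def t(u,v,z): return (p[1].inv().apply(pt("wrist",260+u/4-.35,120+v/4-.35,z,p)-p[0])[:2]*1000).round(1)
for n,a in dict(footT=(245,147,.046),ringtop=(238,160,.052),ringL=(122,270,.068),ringR=(354,270,.068),plateT=(240,73,.008),b1=(76,111,.01),b2=(398,111,.01),b3=(84,364,.01),b4=(393,363,.01)).items(): print(n,t(*a))
a=cv2.imread("pics/top0.png").astype(int);b=cams.camera("top").astype(int)
for n,u,v in (("jig",327,155),("timer",403,162),("marker",323,211),("spoon",433,245),("peeler",200,262)): print(n,np.abs(a-b)[v-25:v+25,u-25:u+12].mean().round(2))
```

```text
footT [30.4 -0.4]
ringtop [28.  -2.1]
ringL [  4.6 -28.8]
ringR [ 4.6 24.8]
plateT [45.8 -1.7]
b1 [ 35.9 -45.8]
b2 [35.9 40.7]
b3 [-34.7 -45.9]
b4 [-34.4  41.4]
jig 3.1
timer 17.29
marker 3.28
spoon 20.9
peeler 3.3
```

The mill is centred lengthwise to within about 0.5 mm. The timer and spoon differences in the top view look like arm occlusion, since the arm was never low near either of them. Handing in.

```bash
python3 -c "
from workcell import manip, cams
print(manip.hand_in())"
```

```text
the job is handed in; nothing more can be done
None
```

The mill stands fully down in the fork, centred lengthwise to about 0.5 mm, with its ring turned clockwise until the ribs meet; I handed it in at about 14 s, and no verdict came back.

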